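Change the tartlet press over from the plain set to the fluted set

ROBOT

A 6-joint arm with a two-finger parallel gripper is mounted at the origin on a cart in front of the work surface, level with it; the furniture and walls round the work are solid. World frame = base frame: x ahead of the robot, y to its left, z up, the work surface at z = 0. Lengths are in m, angles in rad, forces in N, time in s.
With the tool pointing down it reaches from about 0.375 to 0.9 m from the base axis. Payload 3.1 kg.
Tool frame: the origin (TCP) lies at the very end of the fingers, on their centre line; the grasp point (between the pads) lies 19 mm behind it; z points along the fingers, y is the line along which they close (so a half turn about z gives the same grasp; the last joint's range is limited). The gripper opens to 85 mm and grips with 20 to 120 N. Pads are 22 mm wide; open, the fingers measure 114 mm over their backs; the gripper's body (76 mm by 85 mm) begins 54 mm behind the grasp point. The pads swing forward as they close: fully open they stand 13 mm farther back than shut.
Start: joints at [-1.375, 0.527, 1.433, -0, 1.181, -0.178], TCP at [0.228, -0.582, 0.231] pointing down, gripper open.
Joint ranges: [-3.08, 3.08], [-0.75, 2.2], [0.22, 2.44], [-1.43, 4.57], [0, 2.65], [-2.85, 2.85]. Speed limits (rad/s): [2.79, 2.79, 3.14, 3.14, 3.14, 3.14].

INTERFACE

Orientations are given as a unit quaternion [x, y, z, w].
In Python, from station import sense, snapshot, camera_params, sign_off gives the robot as it stands.
- The arm moves only by the shell command python3 -m handwheel 'ROWS' [OPENING] [FORCE]. ROWS is JSON, a list that holds one entry, the list of rows, each a list of 4 numbers: the shift along the tool's x, y, z in units of 25 mm (1.0 is 25 mm), then the turn about the tool's z in units of 6 degrees (1.0 is 6 degrees). A call has 1 to 20 rows; each row shifts and turns the commanded pose from where the row before left it, along the tool's axes as they then stand; what a row does not reach is not made up. A row lasts 1/8 s, in which the tool goes at most 62.5 mm and 10.7 degrees, less where a joint would pass 70% of its speed; a pose out of reach is approached as far as the arm can. A call is refused whole if a number of a shift passes 1 or a number of a turn 1, either way. A call with a gripper value outside its range is refused whole. OPENING is the finger opening in mm, from 0 to 85.4, set as the call begins (- or left out, the last holds). The fingers move at their own pace and stop on an object; FORCE is the grip in N (left out, the last holds). Time passes only in rows, so rows that do not move let the fingers close. It gives the time, the measured TCP pose, the force, the opening and the grip force at its end, in the units of the state.
- sense(): the state, without advancing time (a new reading comes with each control period).
- snapshot(name): name is "scene" or "top"; returns (picture, depth): 420x560x3 uint8, red, green, blue; 420x560 float32, m along the optical axis (not along the pixel's ray), 0 where there is no reading.
- camera_params(name): a dict with "mtx" (3x3 intrinsics, pixels), "extrinsics" (4x4, takes a point from camera to world coordinates). Camera axes: x right, y up, looking along -z (the intrinsics and any distortion apply to the point x, -y, -z); pixel columns grow to the right and rows downward; lengths in m; the calibration is good to about 2 mm. A picture is of the moment at which its call begins. camera_params takes no time and is no camera call.
- sign_off(): hands the job in; it is judged then, once.
The state is a dict: "t": time; "q": joint angles; "qd": joint speeds; "tau": joint torques, N m; "tcp_pos": TCP position; "tool_rot": TCP orientation; "force": force on the tool from outside, world axes, zero at the start; "ft_torque": the same for the moment, N m; "finger_gap": opening from 0.0 (shut) to 1.0 (fully open); "gripper_force": force on a finger pad.
Only numpy, scipy, OpenCV 4.12 (cv2) and the standard library are available. Lean on these libraries where they do the work, as an engineer would, in place of code of your own. Each camera call takes 0.05 s, during which the arm holds its last target. There are 200 camera calls.

TASK

The plain tartlets are done and the fluted ones come next: swap the two silver aluminium tools in the press with the two brass ones on the wooden stands, so that the brass mould and stamp sit in the press's seats and the aluminium mould and stamp stand on the wooden stands, moulds in the larger seats and stamps in the smaller ones, each upright and fully home. The bench would scratch their polished faces, so never put a tool down on the bare bench or tip one over: use the rubber pad as the parking place in between. Leave the kitchen timer where it stands.

Things in the scene. Friction and masses are not known exactly. Their poses are not given: they have to be found in the camera images.
- plain_mould: Silver aluminium cup, smooth hollow, starts in the press. 0.2 kg. Origin: centre of underside, z up; yaw is free. From below: round foot 14 mm tall, 46 mm wide (lower edge tapered to 36), which goes into a mould pocket; then a plain cylinder 56 mm wide up to 46 mm, gripped across its outside (its lower edge clears a seat's top by 2 mm), with a hollow in its top 45 mm wide, 20 deep.
- plain_stamp: Silver aluminium die with a stud on top, smooth collar, starts in the press. 0.12 kg. Origin: centre of underside, z up; yaw is free. From below: round head 14 mm tall, 36 mm wide (lower edge tapered to 28), which goes into a stamp pocket; collar 44 mm wide, 14-20 mm up; stud 22 mm wide, 20-52 mm up, gripped with the fingertips above the collar; dark groove 42-46 mm up.
- fluted_mould: Yellow brass cup, ribbed hollow, starts in its stand. 0.3 kg. Origin: centre of underside, z up; yaw is free. From below: round foot 14 mm tall, 46 mm wide (lower edge tapered to 36), which goes into a mould pocket; then a plain cylinder 56 mm wide up to 46 mm, gripped across its outside (its lower edge clears a seat's top by 2 mm), with a hollow in its top 45 mm wide, 20 deep.
- fluted_stamp: Yellow brass die with a stud on top, scalloped collar, starts in its stand. 0.18 kg. Origin: centre of underside, z up; yaw is free. From below: round head 14 mm tall, 36 mm wide (lower edge tapered to 28), which goes into a stamp pocket; collar 48 mm wide, 14-20 mm up; stud 22 mm wide, 20-52 mm up, gripped with the fingertips above the collar; dark groove 42-46 mm up.
- press_mould_seat: Press's mould seat: round, dark steel, 92 mm wide, 22 mm tall. Origin: centre of underside, z up. Round pocket in its middle, 52 mm wide, open at the top, flat floor 10 mm above the origin: a tool that is home has its origin 10 mm above this one. On the slide of the white press, 30 mm over the bench, 110 mm from the other press seat, left or right. Press column and head: 0.15 m or more behind it.
- press_stamp_seat: Press's stamp seat: round, dark steel, 80 mm wide, 22 mm tall. Origin: centre of underside, z up. Round pocket in its middle, 42 mm wide, open at the top, flat floor 10 mm above the origin: a tool that is home has its origin 10 mm above this one. On the slide of the white press, 30 mm over the bench, 110 mm from the other press seat, left or right. Press column and head: 0.15 m or more behind it.
- mould_stand: Mould stand: turned pale wooden disc, 96 mm wide, 22 mm tall. Origin: centre of underside, z up. Round pocket in its middle, 52 mm wide, open at the top, flat floor 10 mm above the origin: a tool that is home has its origin 10 mm above this one. Fixed on the bench; the two stands and the pad change places between starts.
- stamp_stand: Stamp stand: turned pale wooden disc, 84 mm wide, 22 mm tall. Origin: centre of underside, z up. Round pocket in its middle, 42 mm wide, open at the top, flat floor 10 mm above the origin: a tool that is home has its origin 10 mm above this one. Fixed on the bench; the two stands and the pad change places between starts.
- rubber_pad: Parking pad: dark ribbed square rubber pad, 110 x 110 mm, 8 mm thick, empty at the start. Origin: centre of underside, z up. Fixed on the bench.
- kitchen_timer: Small white kitchen timer, loose, 36 x 66 mm and 62 mm tall, standing upright on the bench. Origin: centre of underside, z up.
Things that resemble listed ones, but are neither listed nor needed, are in the scene too. Leave any pink or turquoise look-alike of the plain_stamp alone.

How it is judged:
At the end, for the whole second after the job is handed in: Brass mould and stamp in the press's mould and stamp seats, aluminium mould and stamp in the wooden mould and stamp stands: each centred within 8 mm, its underside within 4 mm of the pocket floor, upright within 0.08 rad, released and at rest (horizontal distance between fluted_mould and press_mould_seat below 0.008 m and z of fluted_mould in the frame of press_mould_seat below 0.014 m and angle between each of fluted_mould, fluted_stamp, plain_mould, plain_stamp's own z axis and vertical below 0.08 rad and linear speed of each of fluted_mould, fluted_stamp, plain_mould, plain_stamp below 0.02 m/s and angular speed of each of fluted_mould, fluted_stamp, plain_mould, plain_stamp below 0.2 rad/s and contact force between each of fluted_mould, fluted_stamp, plain_mould, plain_stamp and the fingers below 0.1 N and horizontal distance between fluted_stamp and press_stamp_seat below 0.008 m and z of fluted_stamp in the frame of press_stamp_seat below 0.014 m and horizontal distance between plain_mould and mould_stand below 0.008 m and z of plain_mould in the frame of mould_stand below 0.014 m and horizontal distance between plain_stamp and stamp_stand below 0.008 m and z of plain_stamp in the frame of stamp_stand below 0.014 m); the robot touches nothing.
It fails at once if a tool was set down on the bare bench (its underside below 4 mm) (height (world z) of any of plain_mould, plain_stamp, fluted_mould, fluted_stamp below 0.004 m).
It fails at once if a tool was tipped over (more than 45 degrees from upright) (angle between any of plain_mould, plain_stamp, fluted_mould, fluted_stamp's own z axis and vertical above 0.785 rad).
It fails at once if the kitchen timer was pushed (more than 15 mm) (distance of kitchen_timer from where it was at the start of the episode above 0.015 m).
It also fails if it takes over 141 s, if anything falls off the work surface, if the arm or the gripper's body presses on something with over 40 N, if the wrist force passes 120 N, or if a joint passes its speed limit or range.

## Working session

There is one attempt and no reset: what is moved stays moved. The work goes in short steps, Python scripts to look and compute and a shell command to move; the robot and the scene stay as the last step left them, time stands still between calls to the robot, and variables do not carry over. Pictures are saved under pics/ and viewed, at most 14 in all, crops included, and the job is handed in when it is done.

```bash
mkdir -p pics; ls
python3 - <<'E'
from station import *
import cv2,numpy as np
print(sense())
for n in("scene","top"):
    p,d=snapshot(n); cv2.imwrite(f"pics/{n}0.png",p[:,:,::-1]); np.save(f"pics/{n}0d.npy",d)
    print(n,camera_params(n))
E
```

```text
pics
{'t': 0.0, 'q': array([-1.37550398e+00,  5.28498606e-01,  1.43390364e+00,  1.10205348e-06,
        1.18141924e+00, -1.78498078e-01]), 'qd': array([-0.00088852, -0.00145257,  0.00192034, -0.00108616, -0.00067738,
       -0.0009858 ]), 'tau': array([ 8.51976420e-04, -4.42348909e+01, -1.78023040e+01,  3.19934065e-05,
        8.36630148e-03,  5.92962948e-06]), 'tcp_pos': array([ 0.22810281, -0.58111085,  0.23031328]), 'tool_rot': array([ 9.82585297e-01,  1.85808752e-01, -8.84827403e-06, -1.11438254e-03]), 'force': array([-0.48071379, -0.24840383,  0.96203674]), 'ft_torque': array([ 0.0252516 ,  0.03987724, -0.04023453]), 'gripper_force': 0.0, 'finger_gap': 0.9982664341966747}
scene {'mtx': array([[517.84282348,   0.        , 282.9789725 ],
       [  0.        , 517.84282348, 211.46683624],
       [  0.        ,   0.        ,   1.        ]]), 'extrinsics': array([[-7.58905916e-01,  3.28062916e-01, -5.62526919e-01,
        -1.20356868e-01],
       [-6.51200211e-01, -3.82733229e-01,  6.55327064e-01,
         8.22121638e-01],
       [-3.09236568e-04,  8.63649234e-01,  5.04093152e-01,
         6.45275257e-01],
       [ 0.00000000e+00,  0.00000000e+00,  0.00000000e+00,
         1.00000000e+00]])}
top {'mtx': array([[453.60786147,   0.        , 280.07190935],
       [  0.        , 453.60786147, 209.64138041],
       [  0.        ,   0.        ,   1.        ]]), 'extrinsics': array([[ 0.00549995,  0.98272068, -0.18501304,  0.28931793],
       [-0.99997055,  0.00441445, -0.0062786 ,  0.07983779],
       [-0.00535338,  0.18504212,  0.98271601,  1.27034619],
       [ 0.        ,  0.        ,  0.        ,  1.        ]])}
```

View pics/top0.png

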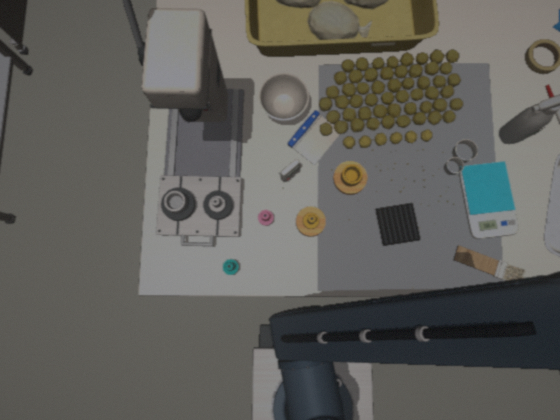

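View pics/scene0.png

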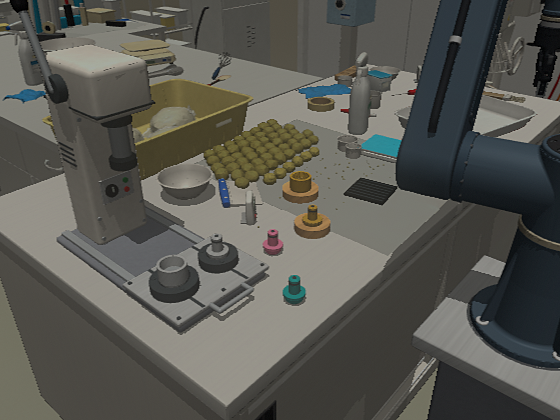

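The top view shows these things:
- Press mould seat with aluminium cup (177,203) and press stamp seat with aluminium die (217,204).
- Brass mould on its stand (350,177) and brass stamp on its stand (311,221).
- Rubber pad (398,224) and timer (290,170).
- Look-alikes of plain_stamp: pink (266,217) and turquoise (231,267). The real one is the silver die at (217,204), in the press seat.

The scene view agrees. Next I'll measure and take an enlarged crop.

```bash
cat > h.py <<'E'
from station import *
import cv2,numpy as np
from scipy.optimize import least_squares
def ray(n,uv,z):
    c=camera_params(n);K=c["mtx"];E=c["extrinsics"]
    uv=np.atleast_2d(uv).astype(float)
    d=np.c_[(uv[:,0]-K[0,2])/K[0,0],-(uv[:,1]-K[1,2])/K[1,1],-np.ones(len(uv))]@E[:3,:3].T
    return (E[:3,3]+d*((z-E[2,3])/d[:,2])[:,None])[:,:2]
def cloud(n,D):
    c=camera_params(n);K=c["mtx"];E=c["extrinsics"];v,u=np.indices(D.shape)
    P=np.stack([(u-K[0,2])/K[0,0]*D,-(v-K[1,2])/K[1,1]*D,-D],-1)
    return P@E[:3,:3].T+E[:3,3]
def disc(n,D,uv,z,tol,r):
    """top face of a disc at height z near pixel uv: outer contour rays -> min circle, mm"""
    P=cloud(n,D);c=ray(n,uv,z)[0]
    m=((abs(P[...,2]-z)<tol)&(np.hypot(*(P[...,:2]-c).transpose(2,0,1))<r)&(D>0)).astype(np.uint8)
    cs,_=cv2.findContours(m,cv2.RETR_EXTERNAL,cv2.CHAIN_APPROX_NONE)
    q=np.vstack([k[:,0] for k in cs]);w=ray(n,q,z)
    (x,y),R=cv2.minEnclosingCircle((w*1000).astype(np.float32))
    f=least_squares(lambda p:np.hypot(w[:,0]*1e3-p[0],w[:,1]*1e3-p[1])-p[2],[x,y,R],loss="soft_l1").x
    zz=P[...,2][m>0].mean()*1e3
    return np.round([x,y,R,*f,zz,m.sum()],1)
E
python3 - <<'E'
from h import *
for n,L in {"top":{"pm":(177,203),"ps":(217,204),"fm":(350,177),"fs":(311,221),"pad":(398,224)},"scene":{"pm":(173,270),"ps":(217,245),"fm":(300,182),"fs":(312,215),"pad":(371,190)}}.items():
    D=np.load(f"pics/{n}0d.npy")
    for k,uv in L.items():
        if k=="pad": print(n,k,disc(n,D,uv,.008,.004,.09));continue
        b=.03 if k[0]=="p" else 0
        print(n,k,"seat",disc(n,D,uv,b+.022,.006,.06),"tool",disc(n,D,uv,b+(.056 if k[1]=="m" else .062),.007,.04))
p=cv2.imread("pics/top0.png");print(ray("top",[[398,224],[290,170]],.008))
cv2.imwrite("pics/crop0.png",np.hstack([cv2.resize(p[170:290,150:280],None,fx=3,fy=3,interpolation=2),cv2.resize(p[150:270,280:430],(400,360),interpolation=2)]))
P=cloud("top",np.load("pics/top0d.npy"))
m=(P[...,2]>.045)&(P[...,2]<.075);u=[(b,a) for a,b in zip(*np.where(m)) if 270<b<310 and 140<a<200]
X=np.array([P[b,a] for a,b in u]);print("timer",X.min(0),X.max(0))
E
```

```text
top pm seat [535.4 368.5  46.3 535.8 368.8  45.   52.1 474. ] tool [535.6 368.7  28.6 535.6 368.5  27.2  85.3 161. ]
top ps seat [533.3 258.7  40.6 533.6 258.7  38.9  52.3 459. ] tool [533.6 258.4  11.4 532.8 258.7  10.2  92.3  57. ]
top fm seat [ 619.9 -110.9   48.3  620.2 -111.2   46.8   22.3  501. ] tool [ 619.3 -110.5   29.1  619.9 -111.1   27.3   55.3  164. ]
top fs seat [493.5   1.9  42.2 493.8   2.   40.7  22.5 511. ] tool [493.3   2.   11.1 493.1   2.4  10.   62.1  53. ]
top pad [ 486.8 -243.5   89.5  485.1 -242.3   72.1    7.7 1599. ]
scene pm seat [549.6 354.6  61.6 546.1 361.2  44.3  52.3 479. ] tool [530.5 374.1  30.7 530.6 376.6  25.6  84.4 230. ]
scene ps seat [533.7 261.7  42.1 538.6 257.3  34.2  52.6 406. ] tool [529.5 265.5  15.2 530.5 264.6  12.3  90.8  79. ]
scene fm seat [ 625.5 -112.7   46.6  631.3 -121.2   39.    23.   159. ] tool [615.  -99.3  29.2 614.6 -99.3  24.2  54.2  91. ]
scene fs seat [495.5   4.8  44.3 499.8  -2.1  35.1  22.9 282. ] tool [491.3  11.6  12.6 491.4  10.4  10.   60.5  42. ]
scene pad [ 485.4 -238.1   89.6  486.2 -239.2   70.     8.6  958. ]
[[ 0.4873929  -0.24383347]
 [ 0.64323096  0.05995977]]
timer [0.61254904 0.03555007 0.04517365] [0.66057324 0.0856173  0.06941552]
```

View pics/crop0.png

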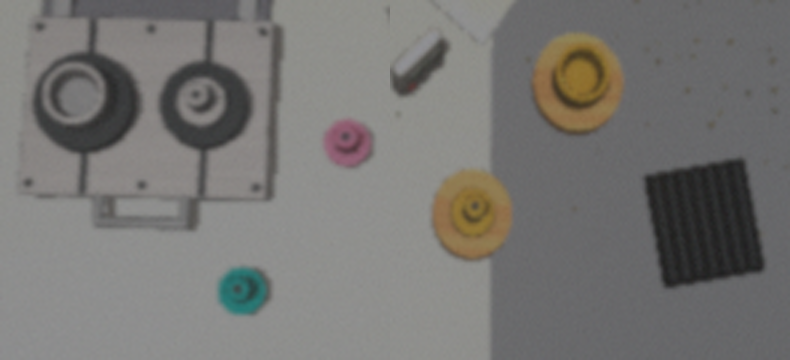

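All the measurements agree, in mm: plain mould (535.5, 368.7), plain stamp (533.5, 258.6), fluted mould (620, -111), fluted stamp (493.4, 2.1) and pad (487, -243). The crop shows the silver die with a smooth collar in the dark press seat. Pink and turquoise stand loose on the bench, so I leave them alone. I'll set yaw to 0 and go to the plain mould.

```bash
python3 -m handwheel '[[[0,0,0,0.89],[0,0,0,0.89],[0,0,0,0.89],[0,0,0,0.89],[1,-1,0,0],[1,-1,0,0],[1,-1,0,0],[1,-1,0,0],[1,-1,0,0],[1,-1,0,0],[1,-1,0,0],[1,-1,0,0],[1,-1,0,0],[1,-1,0,0],[1,-1,0,0],[0,-1,0,0],[0,-1,0,0],[0,-1,0,0],[0,-1,0,0],[0,-1,0,0]]]' 85
```

```text
t: 2.6
tcp_pos: [0.502, -0.1801, 0.2314]
tool_rot: [1.0, 0.0, -0.0, -0.0]
force: [0.8, 0.9, 0.3]
finger_gap: 0.995
gripper_force: 0.0
```

```bash
python3 -m handwheel '[[[0.1,-1,0,0],[0.1,-1,0,0],[0.1,-1,0,0],[0.1,-1,0,0],[0.1,-1,0,0],[0.1,-1,0,0],[0.1,-1,0,0],[0.1,-1,0,0],[0.1,-1,0,0],[0.1,-1,0,0],[0.1,-1,0,0],[0.1,-1,0,0],[0.1,-1,0,0],[0.04,-1,0,0],[0,-1,0,0],[0,-1,0,0],[0,-1,0,0],[0,-1,0,0],[0,-1,0,0],[0,-1,0,0]]]'
```

```text
t: 5.1
tcp_pos: [0.5348, 0.3191, 0.2314]
tool_rot: [1.0, 0.0, -0.0, 0.0]
force: [0.1, 0.3, -0.7]
finger_gap: 0.994
gripper_force: 0.0
```

```bash
python3 -m handwheel '[[[0,-1,0,0],[0,-0.95,0,0],[0,0,1,0],[0,0,1,0],[0,0,1,0],[0,0,0,0]]]'
```

```text
t: 5.85
tcp_pos: [0.5339, 0.3667, 0.1542]
tool_rot: [1.0, 0.0, -0.002, 0.001]
force: [-1.0, 1.3, 0.2]
finger_gap: 0.999
gripper_force: 0.0
```

```bash
python3 -m handwheel '[[[0.05,-0.06,1,0],[0,0,1,0],[0,0,1,0],[0,0,0.9,0],[0,0,0,0],[0,0,0,0]]]'
```

```text
t: 6.6
tcp_pos: [0.5381, 0.3693, 0.0604]
tool_rot: [1.0, 0.0, 0.001, -0.001]
force: [0.0, -0.0, -0.5]
finger_gap: 0.997
gripper_force: 0.0
```

```bash
python3 -m handwheel '[[[0,0,0,0],[0,0,0,0],[0,0,0,0],[0,0,0,0],[0,0,0,0],[0,0,0,0]]]' 45 60
```

```text
t: 7.35
tcp_pos: [0.5381, 0.3694, 0.0605]
tool_rot: [1.0, 0.0, 0.001, -0.001]
force: [0.2, 0.7, 6.0]
finger_gap: 0.623
gripper_force: 63.5
```

```bash
python3 -m handwheel '[[[0,0,-0.4,0],[0,0,-1,0],[0,0,-1,0],[0,0,-1,0],[0,0,-1,0],[-0.1,1,-0.2,0],[-0.1,1,0,0],[-0.1,1,0,0],[-0.1,1,0,0],[-0.1,1,0,0],[-0.1,1,0,0],[-0.1,1,0,0],[-0.1,1,0,0],[-0.1,1,0,0],[-0.1,1,0,0],[-0.1,1,0,0],[-0.1,1,0,0],[-0.1,1,0,0],[-0.1,1,0,0],[-0.1,1,0,0]]]'
```

```text
t: 9.85
tcp_pos: [0.4993, -0.007, 0.1739]
tool_rot: [1.0, 0.0, -0.0, -0.0]
force: [0.3, 0.2, -2.1]
finger_gap: 0.624
gripper_force: 63.5
```

```bash
python3 -m handwheel '[[[-0.1,1,0,0],[-0.1,1,0,0],[-0.1,1,0,0],[-0.1,1,0,0],[-0.1,1,0,0],[0,1,0,0],[0,1,0,0],[0,1,0,0],[0,1,0,0],[0,0.5,0,0],[0,0,1,0],[0,0,1,0],[0,0,0,0]]]'
```

```text
t: 11.48
tcp_pos: [0.486, -0.2422, 0.1222]
tool_rot: [1.0, 0.001, -0.002, -0.002]
force: [-0.2, 0.1, -2.7]
finger_gap: 0.625
gripper_force: 63.7
```

```bash
python3 -m handwheel '[[[0,0,1,0],[0,0,1,0],[0,0,1,0],[0,0,0.4,0],[0,0,0.12,0],[0,0,0.12,0],[0,0,0,0],[0,0,0,0]]]'
```

```text
t: 12.48
tcp_pos: [0.4879, -0.244, 0.0333]
tool_rot: [1.0, 0.0, 0.0, 0.0]
force: [-0.0, -0.3, -2.2]
finger_gap: 0.625
gripper_force: 63.7
```

```bash
python3 -m handwheel '[[[0,0,0.1,0],[0,0,0.06,0],[0,0,0,0]]]'
```

```text
t: 12.85
tcp_pos: [0.4876, -0.2438, 0.0287]
tool_rot: [1.0, 0.0, -0.0, -0.0]
force: [0.4, 1.6, -2.3]
finger_gap: 0.626
gripper_force: 63.7
```

```bash
python3 -m handwheel '[[[0,0,0.06,0],[0,0,0,0],[0,0,0,0]]]'
python3 - <<'E'
from h import *
print(sense()["force"],sense()["tcp_pos"])
E
```

```text
t: 13.22
tcp_pos: [0.4876, -0.2438, 0.0285]
tool_rot: [1.0, 0.001, 0.0, 0.0]
force: [-2.0, 1.5, 6.6]
finger_gap: 0.625
gripper_force: 65.0
[-2.02376844  1.47095816  6.56289162] [ 0.48760129 -0.24377889  0.02849766]
```

```bash
python3 -m handwheel '[[[0,0,0,0],[0,0,0,0],[0,0,0,0],[0,0,0,0],[0,0,-0.5,0],[0,0,-1,0],[0,0,-1,0],[0,0,-1,0],[1,-1,-0.5,0],[1,-1,0,0],[1,-1,0,0],[1,-1,0,0],[1,-1,0,0],[0.3,-0.3,0,0],[0,0,0,0],[0,0,0,0]]]' 85
```

```text
t: 15.22
tcp_pos: [0.619, -0.112, 0.1274]
tool_rot: [1.0, 0.0, -0.001, 0.0]
force: [-0.4, 0.6, -0.7]
finger_gap: 0.991
gripper_force: 0.0
```

Run:
```python
from h import *
p,D=snapshot("top");cv2.imwrite("pics/top1.png",p[:,:,::-1])
print(sense()["tcp_pos"])
print(disc("top",D,ray_uv if 0 else (398,215),.054,.006,.045))
```

```text
[ 0.6190571  -0.11211972  0.12732906]Traceback (most recent call last):
  File "<stdin>", line 4, in <module>
  File "h.py", line 18, in disc
    q=np.vstack([k[:,0] for k in cs]);w=ray(n,q,z)
    return _nx.concatenate(arrs, 0, dtype=dtype, casting=casting)
           ~~~~~~~~~~~~~~~^^^^^^^^^^^^^^^^^^^^^^^^^^^^^^^^^^^^^^^
ValueError: need at least one array to concatenate
```

```bash
python3 -m handwheel '[[[0,0,1,0],[0,0,1,0],[0,0,1,0],[0,0,0.9,0],[0,0,0,0],[0,0,0,0]]]'
```

```text
t: 16.02
tcp_pos: [0.6202, -0.1119, 0.0305]
tool_rot: [1.0, 0.0, 0.0, 0.0]
force: [-0.1, 0.5, 0.7]
finger_gap: 0.99
gripper_force: 0.0
```

```bash
python3 -m handwheel '[[[0,0,0,0],[0,0,0,0],[0,0,0,0],[0,0,0,0],[0,0,0,0],[0,0,0,0]]]' 45 60
```

```text
t: 16.77
tcp_pos: [0.621, -0.1115, 0.0314]
tool_rot: [1.0, 0.001, 0.001, 0.001]
force: [-0.7, -0.3, 5.9]
finger_gap: 0.627
gripper_force: 63.5
```

```bash
python3 -m handwheel '[[[0,0,-0.4,0],[0,0,-1,0],[0,0,-1,0],[0,0,-1,0],[0,0,-1,0],[-0.3,-1,-1,0],[-0.3,-1,-0.6,0],[-0.3,-1,0,0],[-0.3,-1,0,0],[-0.3,-1,0,0],[-0.3,-1,0,0],[-0.3,-1,0,0],[-0.3,-1,0,0],[-0.3,-1,0,0],[-0.3,-1,0,0],[-0.3,-1,0,0],[0,-1,0,0],[0,-1,0,0],[0,-1,0,0],[0,-1,0,0]]]'
```

```text
t: 19.27
tcp_pos: [0.5351, 0.2652, 0.1783]
tool_rot: [1.0, 0.001, -0.002, 0.0]
force: [-0.0, -1.1, -3.3]
finger_gap: 0.622
gripper_force: 63.7
```

```bash
python3 -m handwheel '[[[0,-1,0,0],[0,-1,0,0],[0,-1,0,0],[0,-1,0,0],[0,-0.2,0,0],[0,0,1,0],[0,0,1,0],[0,0,0,0],[0,0,0,0]]]'
```

```text
t: 20.4
tcp_pos: [0.5376, 0.3687, 0.1304]
tool_rot: [1.0, 0.0, 0.0, -0.0]
force: [0.6, -0.3, -2.2]
finger_gap: 0.621
gripper_force: 63.9
```

```bash
python3 -m handwheel '[[[-0.04,0,1,0],[0,0,1,0],[0,0,0.3,0],[0,0,0.2,0],[0,0,0.1,0],[0,0,0,0],[0,0,0,0]]]'
```

```text
t: 21.28
tcp_pos: [0.5364, 0.3689, 0.0654]
tool_rot: [1.0, 0.001, 0.001, -0.0]
force: [0.5, 0.5, -3.0]
finger_gap: 0.622
gripper_force: 63.9
```

```bash
python3 -m handwheel '[[[0,0,0.1,0],[0,0,0.05,0],[0,0,0,0]]]'
```

```text
t: 21.65
tcp_pos: [0.5361, 0.3688, 0.0614]
tool_rot: [1.0, 0.0, 0.0, 0.0]
force: [-1.9, 0.4, 0.8]
finger_gap: 0.621
gripper_force: 64.4
```

```bash
python3 -m handwheel '[[[0,0,0,0],[0,0,0,0],[0,0,0,0],[0,0,0,0],[0,0,-0.5,0],[0,0,-1,0],[0,0,-1,0],[0,0,-1,0],[-0.15,1,-1,0],[-0.15,1,0,0],[-0.15,1,0,0],[-0.15,1,0,0],[-0.15,1,0,0],[-0.15,1,0,0],[-0.15,1,0,0],[-0.15,1,0,0],[-0.15,1,0,0],[-0.15,1,0,0],[-0.15,1,0,0],[-0.15,1,0,0]]]' 85
```

```text
t: 24.15
tcp_pos: [0.4916, 0.0679, 0.1746]
tool_rot: [1.0, 0.001, 0.001, 0.0]
force: [0.7, 0.3, -0.7]
finger_gap: 0.992
gripper_force: 0.0
```

Run:
```python
from h import *
p,D=snapshot("top");cv2.imwrite("pics/top2.png",p[:,:,::-1])
print(sense()["tcp_pos"])
for uv,z in(((398,222),.054),((177,203),.086)):
  try: print(disc("top",D,uv,z,.006,.05))
  except Exception as e: print("x")
```

```text
[0.49119384 0.06554786 0.17443049]
[ 485.2 -243.5   28.5  485.3 -243.8   27.1   53.7  152. ]
[535.7 367.2  28.5 535.6 367.4  27.1  85.5 168. ]
```

View pics/top2.png

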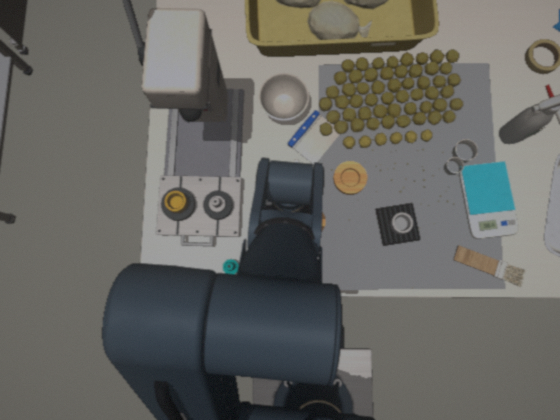

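The picture shows the brass mould home in the press at (177,203) and the aluminium mould upright on the pad at (402,222). Next I fetch the aluminium mould.

```bash
python3 -m handwheel '[[[-0.2,1,0,0],[0,1,0,0],[0,1,0,0],[0,1,0,0],[0,1,0,0],[0,1,0,0],[0,1,0,0],[0,1,0,0],[0,1,0,0],[0,1,0,0],[0,1,0,0],[0,1,0,0],[0,0.3,0,0],[0,0,1,0],[0,0,1,0],[0,0,1,0],[0,0,0,0],[0,0,0,0]]]'
```

```text
t: 26.45
tcp_pos: [0.4872, -0.2386, 0.0994]
tool_rot: [1.0, 0.001, 0.0, 0.0]
force: [-0.8, -0.9, -0.2]
finger_gap: 0.995
gripper_force: 0.0
```

```bash
python3 -m handwheel '[[[-0.07,0.2,0.3,0],[0,0,1,0],[0,0,1,0],[0,0,0.5,0],[0,0,0,0],[0,0,0,0]]]'
```

```text
t: 27.2
tcp_pos: [0.4854, -0.2443, 0.0293]
tool_rot: [1.0, 0.0, 0.001, 0.0]
force: [-0.0, -0.4, -0.3]
finger_gap: 0.999
gripper_force: 0.0
```

```bash
python3 -m handwheel '[[[0,0,0,0],[0,0,0,0],[0,0,0,0],[0,0,0,0],[0,0,0,0],[0,0,0,0]]]' 45 60
```

```text
t: 27.95
tcp_pos: [0.4853, -0.2441, 0.0297]
tool_rot: [1.0, 0.001, 0.001, 0.0]
force: [-1.0, 0.1, 5.0]
finger_gap: 0.625
gripper_force: 62.3
```

```bash
python3 -m handwheel '[[[0,0,-0.4,0],[0,0,-1,0],[0,0,-1,0],[0,0,-0.6,0],[1,-1,0,0],[1,-1,0,0],[1,-1,0,0],[1,-1,0,0],[1,-1,0,0],[0.38,-0.32,0,0],[0,0,0,0],[0,0,0,0]]]'
```

```text
t: 29.45
tcp_pos: [0.6181, -0.1113, 0.1033]
tool_rot: [1.0, 0.0, -0.001, -0.0]
force: [-0.6, 0.2, -2.2]
finger_gap: 0.625
gripper_force: 63.6
```

```bash
python3 -m handwheel '[[[0.06,0,1,0],[0,0,1,0],[0,0,0.4,0],[0,0,0.2,0],[0,0,0.1,0],[0,0,0,0],[0,0,0,0]]]'
```

```text
t: 30.32
tcp_pos: [0.6212, -0.1108, 0.0367]
tool_rot: [1.0, 0.001, 0.001, 0.0]
force: [-0.4, 0.3, -2.7]
finger_gap: 0.627
gripper_force: 63.6
```

```bash
python3 -m handwheel '[[[0,0,0.08,0],[0,0,0.05,0],[0,0,0,0]]]'
```

```text
t: 30.7
tcp_pos: [0.6207, -0.1106, 0.0327]
tool_rot: [1.0, 0.001, -0.0, -0.0]
force: [-0.2, -0.3, -2.2]
finger_gap: 0.627
gripper_force: 63.6
```

```bash
python3 -m handwheel '[[[0,0,0.06,0],[0,0,0,0],[0,0,0,0]]]'
```

```text
t: 31.08
tcp_pos: [0.6209, -0.1107, 0.0318]
tool_rot: [1.0, 0.001, 0.0, 0.0]
force: [-1.4, 0.3, 2.0]
finger_gap: 0.621
gripper_force: 64.1
```

```bash
python3 -m handwheel '[[[0,0,0,0],[0,0,0,0],[0,0,0,0],[0,0,0,0],[0,0,-0.5,0],[0,0,-1,0],[0,0,-1,0],[0,0,-1,0],[0,0,-1,0],[-0.2,-1,-1,0],[-0.35,-1,-0.4,0],[-0.35,-1,0,0],[-0.35,-1,0,0],[-0.35,-1,0,0],[-0.35,-1,0,0],[-0.35,-1,0,0],[-0.35,-1,0,0],[-0.35,-1,0,0],[-0.35,-1,0,0],[-0.2,-1,0,0]]]' 85
```

```text
t: 33.58
tcp_pos: [0.5293, 0.1658, 0.1775]
tool_rot: [1.0, 0.001, -0.002, 0.0]
force: [-0.5, 0.3, -0.1]
finger_gap: 0.994
gripper_force: 0.0
```

```bash
python3 -m handwheel '[[[0,-1,0,0],[0,-1,0,0],[0,-1,0,0],[0,-0.7,0,0],[0,0,0,0],[0,0,0,0]]]' 50
python3 - <<'E'
from h import *
p,D=snapshot("top");cv2.imwrite("pics/top3.png",p[:,:,::-1])
print(sense()["tcp_pos"])
try: print(disc("top",D,(350,177),.056,.006,.05))
except Exception as e: print("x")
E
```

```text
t: 34.33
tcp_pos: [0.5312, 0.2563, 0.1785]
tool_rot: [1.0, 0.001, -0.0, 0.0]
force: [-0.7, 0.2, -0.2]
finger_gap: 0.589
gripper_force: 0.0
[0.53140673 0.25602842 0.17858227]
[ 620.6 -110.9   28.4  620.7 -111.3   27.1   55.7  144. ]
```

```bash
python3 -m handwheel '[[[0.09,-0.1,1,0],[0,0,1,0],[0,0,1,0],[0,0,0.6,0],[0,0,0,0],[0,0,0,0]]]'
```

```text
t: 35.12
tcp_pos: [0.5346, 0.2592, 0.0896]
tool_rot: [1.0, 0.0, 0.001, -0.0]
force: [-0.0, 0.5, 0.0]
finger_gap: 0.59
gripper_force: 0.0
```

```bash
python3 -m handwheel '[[[-0.03,0,0.5,0],[0,0,0.44,0],[0,0,0,0],[0,0,0,0]]]'
```

```text
t: 35.62
tcp_pos: [0.5332, 0.2593, 0.0651]
tool_rot: [1.0, 0.001, -0.0, 0.0]
force: [-0.7, 0.3, 0.5]
finger_gap: 0.587
gripper_force: 0.0
```

```bash
python3 -m handwheel '[[[0,0,0,0],[0,0,0,0],[0,0,0,0],[0,0,0,0],[0,0,0,0],[0,0,0,0]]]' 10 40
```

```text
t: 36.38
tcp_pos: [0.5335, 0.2593, 0.0657]
tool_rot: [1.0, 0.0, 0.0, -0.0]
force: [0.9, 0.1, 4.5]
finger_gap: 0.245
gripper_force: 39.3
```

```bash
python3 -m handwheel '[[[0,0,-0.4,0],[0,0,-1,0],[0,0,-1,0],[0,0,-1,0],[0,0.5,-0.8,0],[-0.1,1,0,0],[-0.1,1,0,0],[-0.1,1,0,0],[-0.1,1,0,0],[-0.1,1,0,0],[-0.1,1,0,0],[-0.1,1,0,0],[-0.1,1,0,0],[-0.1,1,0,0],[-0.1,1,0,0],[-0.1,1,0,0],[-0.1,1,0,0],[-0.1,1,0,0],[-0.1,1,0,0],[-0.1,1,0,0]]]'
```

```text
t: 38.88
tcp_pos: [0.495, -0.1295, 0.1704]
tool_rot: [1.0, 0.0, -0.001, -0.0]
force: [-0.2, -0.4, -1.5]
finger_gap: 0.244
gripper_force: 39.2
```

```bash
python3 -m handwheel '[[[-0.1,1,0,0],[-0.1,1,0,0],[-0.1,1,0,0],[0,1,0,0],[0,0.6,0,0],[0,0,1,0],[0,0,1,0],[0,0,1,0],[0,0,0,0],[0,0,0,0]]]'
```

```text
t: 40.12
tcp_pos: [0.4889, -0.2435, 0.096]
tool_rot: [1.0, 0.001, 0.0, 0.0]
force: [0.0, -0.4, -0.0]
finger_gap: 0.244
gripper_force: 39.2
```

Contact is expected at TCP z of about 0.0337.

```bash
python3 -m handwheel '[[[0,0,1,0],[0,0,1,0],[0,0,0.2,0],[0,0,0.1,0],[0,0,0.1,0],[0,0,0,0],[0,0,0,0]]]'
```

```text
t: 41.0
tcp_pos: [0.4889, -0.2434, 0.0358]
tool_rot: [1.0, 0.001, 0.0, 0.0]
force: [0.2, 0.7, -1.1]
finger_gap: 0.247
gripper_force: 39.3
```

```bash
python3 -m handwheel '[[[0,0,0.04,0],[0,0,0,0],[0,0,0,0]]]'
```

```text
t: 41.38
tcp_pos: [0.4886, -0.2433, 0.0343]
tool_rot: [1.0, 0.0, -0.0, -0.0]
force: [0.2, 0.2, -1.1]
finger_gap: 0.245
gripper_force: 39.3
```

```bash
python3 -m handwheel '[[[0,0,0.06,0],[0,0,0,0],[0,0,0,0]]]'
```

```text
t: 41.75
tcp_pos: [0.4888, -0.2433, 0.0337]
tool_rot: [1.0, 0.001, 0.0, 0.0]
force: [-0.3, 0.9, 5.5]
finger_gap: 0.243
gripper_force: 39.8
```

```bash
python3 -m handwheel '[[[0,0,0,0],[0,0,0,0],[0,0,0,0],[0,0,-0.5,0],[0,0,-1,0],[0,0,-1,0],[0,0,-1,0],[0,-0.8,-0.6,0],[0.1,-1,0,0],[0.1,-1,0,0],[0,-1,0,0],[0,-1,0,0],[0,-1,0,0],[0,-1,0,0],[0,-1,0,0],[0,-1,0,0],[0,-1,0,0],[0,0,0.5,0],[0,0,0,0],[0,0,0,0]]]' 50
```

```text
t: 44.25
tcp_pos: [0.4933, 0.0012, 0.1226]
tool_rot: [1.0, 0.0, -0.0, -0.0]
force: [0.0, -0.4, -0.4]
finger_gap: 0.586
gripper_force: 0.0
```

```bash
python3 -m handwheel '[[[0,-0.03,1,0],[0,0,1,0],[0,0,0.8,0],[0,0,0.68,0],[0,0,0,0],[0,0,0,0]]]'
```

```text
t: 45.0
tcp_pos: [0.4939, 0.0019, 0.0363]
tool_rot: [1.0, 0.0, 0.0, 0.0]
force: [0.5, 0.3, -0.8]
finger_gap: 0.59
gripper_force: 0.0
```

```bash
python3 -m handwheel '[[[0,0,0,0],[0,0,0,0],[0,0,0,0],[0,0,0,0],[0,0,0,0],[0,0,0,0]]]' 10 40
```

```text
t: 45.75
tcp_pos: [0.4939, 0.0025, 0.0367]
tool_rot: [1.0, 0.001, 0.001, 0.0]
force: [0.3, 1.4, 6.2]
finger_gap: 0.246
gripper_force: 39.3
```

```bash
python3 -m handwheel '[[[0,0,-0.4,0],[0,0,-1,0],[0,0,-1,0],[0,0,-1,0],[0,0,-1,0],[0.1,-1,-0.8,0],[0.2,-1,0,0],[0.2,-1,0,0],[0.2,-1,0,0],[0.2,-1,0,0],[0.2,-1,0,0],[0.2,-1,0,0],[0.2,-1,0,0],[0.1,-1,0,0],[0,-1,0,0],[0,-0.25,0,0],[0,0,1,0],[0,0,1,0],[0,0,0,0],[0,0,0,0]]]'
```

```text
t: 48.25
tcp_pos: [0.5336, 0.2584, 0.1165]
tool_rot: [1.0, 0.0, 0.0, 0.0]
force: [0.1, -0.2, -1.4]
finger_gap: 0.247
gripper_force: 39.6
```

```bash
python3 -m handwheel '[[[0,0,1,0],[0,0,0.5,0],[0,0,0.2,0],[0,0,0.1,0],[0,0,0.08,0],[0,0,0,0],[0,0,0,0]]]'
```

```text
t: 49.12
tcp_pos: [0.5333, 0.2588, 0.0691]
tool_rot: [1.0, 0.001, 0.0, -0.0]
force: [0.4, 0.4, -1.8]
finger_gap: 0.245
gripper_force: 39.6
```

```bash
python3 -m handwheel '[[[0,0,0.06,0],[0,0,0.06,0],[0,0,0,0],[0,0,0,0]]]'
```

```text
t: 49.62
tcp_pos: [0.5333, 0.2588, 0.0667]
tool_rot: [1.0, 0.001, 0.0, -0.0]
force: [-1.4, -0.1, 6.3]
finger_gap: 0.243
gripper_force: 40.3
```

Home. Next I release and return toward the pad.

```bash
python3 -m handwheel '[[[0,0,0,0],[0,0,0,0],[0,0,0,0],[0,0,-0.5,0],[0,0,-1,0],[0,0,-1,0],[0,0,-1,0],[0,0.6,-0.6,0],[-0.15,1,0,0],[-0.15,1,0,0],[-0.15,1,0,0],[-0.15,1,0,0],[-0.15,1,0,0],[-0.15,1,0,0],[-0.15,1,0,0],[-0.15,1,0,0],[-0.15,1,0,0],[-0.15,1,0,0],[-0.15,1,0,0],[-0.15,1,0,0]]]' 50
python3 - <<'E'
from h import *
p,D=snapshot("top");cv2.imwrite("pics/top4.png",p[:,:,::-1])
print(sense()["tcp_pos"])
for uv,z in(((399,222),.060),((217,204),.092)):
  try: print(disc("top",D,uv,z,.006,.04))
  except Exception as e: print("x")
E
```

```text
t: 52.12
tcp_pos: [0.4876, -0.0578, 0.1685]
tool_rot: [1.0, 0.0, -0.0, 0.0]
force: [-0.4, 0.5, -0.5]
finger_gap: 0.585
gripper_force: 0.0
[ 0.4878224  -0.06035454  0.16850344]
[ 488.7 -242.1   11.4  488.7 -242.8   10.    60.1   54. ]
[532.7 257.7  11.3 532.7 257.5  10.3  91.8  57. ]
```

```bash
python3 -m handwheel '[[[0,1,0,0],[0,1,0,0],[0,1,0,0],[0,1,0,0],[0,1,0,0],[0,1,0,0],[0,1,0,0],[0,0.3,0,0],[0,0,1,0],[0,0,1,0],[0,0,1,0],[0,0,0,0],[0,0,0,0]]]'
```

```text
t: 53.8
tcp_pos: [0.4889, -0.2387, 0.094]
tool_rot: [1.0, 0.001, 0.0, 0.0]
force: [-0.1, 1.0, -0.6]
finger_gap: 0.584
gripper_force: 0.0
```

```bash
python3 -m handwheel '[[[0,0.18,0.4,0],[0,0,1,0],[0,0,1,0],[0,0,0,0],[0,0,0,0]]]'
```

```text
t: 54.42
tcp_pos: [0.4891, -0.2438, 0.034]
tool_rot: [1.0, 0.0, 0.001, 0.0]
force: [0.3, 0.5, 0.3]
finger_gap: 0.582
gripper_force: 0.0
```

```bash
python3 -m handwheel '[[[0,0,0,0],[0,0,0,0],[0,0,0,0],[0,0,0,0],[0,0,0,0],[0,0,0,0]]]' 10 40
```

```text
t: 55.18
tcp_pos: [0.4892, -0.2437, 0.0343]
tool_rot: [1.0, 0.001, 0.001, 0.001]
force: [-1.1, 0.1, 7.4]
finger_gap: 0.244
gripper_force: 39.1
```

```bash
python3 -m handwheel '[[[0,0,-0.4,0],[0,0,-1,0],[0,0,-1,0],[0,0,-0.6,0],[0.1,-1,0,0],[0.08,-1,0,0],[0,-1,0,0],[0,-1,0,0],[0,-1,0,0],[0,-1,0,0],[0,-1,0,0],[0,-1,0,0],[0,-1,0,0],[0,-0.85,0,0],[0,0,0.8,0],[0,0,0,0],[0,0,0,0]]]'
```

```text
t: 57.3
tcp_pos: [0.493, 0.0028, 0.0885]
tool_rot: [1.0, 0.0, -0.0, -0.0]
force: [0.8, -1.1, -1.5]
finger_gap: 0.247
gripper_force: 39.4
```

```bash
python3 -m handwheel '[[[0,0,1,0],[0,0,0.6,0],[0,0,0.2,0],[0,0,0.1,0],[0,0,0.08,0],[0,0,0,0],[0,0,0,0]]]'
```

```text
t: 58.18
tcp_pos: [0.4931, 0.0029, 0.0391]
tool_rot: [1.0, 0.001, 0.0, 0.0]
force: [-0.5, -0.7, -0.4]
finger_gap: 0.251
gripper_force: 39.3
```

```bash
python3 -m handwheel '[[[0,0,0.06,0],[0,0,0.04,0],[0,0,0,0],[0,0,0,0]]]'
```

```text
t: 58.68
tcp_pos: [0.493, 0.003, 0.0364]
tool_rot: [1.0, 0.0, 0.0, 0.0]
force: [0.2, -0.2, 1.7]
finger_gap: 0.245
gripper_force: 39.5
```

Home. I release, go up, and clear to the right for the final check.

```bash
python3 -m handwheel '[[[0,0,0,0],[0,0,0,0],[0,0,0,0],[0,0,-0.5,0],[0,0,-1,0],[0,0,-1,0],[0,0,-1,0],[0,0,-1,0],[0,0,-1,0],[0,1,0,0],[0,1,0,0],[0,1,0,0],[0,1,0,0],[0,1,0,0],[0,1,0,0],[0,1,0,0],[0,1,0,0],[0,1,0,0],[0,1,0,0],[0,0,0,0]]]' 50
python3 - <<'E'
from h import *
p,D=snapshot("top");cv2.imwrite("pics/top5.png",p[:,:,::-1])
for k,uv,z in(("ps@stand",(311,221),.062),("fs",(217,204),.092),("fm",(177,203),.086),("pm",(350,177),.056)):
  try: print(k,disc("top",D,uv,z,.006,.045))
  except Exception as e: print(k,"x")
E
```

```text
t: 61.18
tcp_pos: [0.4935, -0.249, 0.1743]
tool_rot: [1.0, -0.001, 0.001, 0.001]
force: [0.2, 0.1, 0.5]
finger_gap: 0.585
gripper_force: 0.0
ps@stand [492.9   3.9  11.1 494.6   5.4   7.7  61.8  29. ]
fs [532.4 257.6  11.5 532.7 257.9  10.2  91.5  56. ]
fm [535.2 367.3  28.6 535.8 367.5  27.   85.3 171. ]
pm [ 621.9 -110.3   28.   621.4 -111.    25.    55.6   82. ]
```

View pics/top5.png

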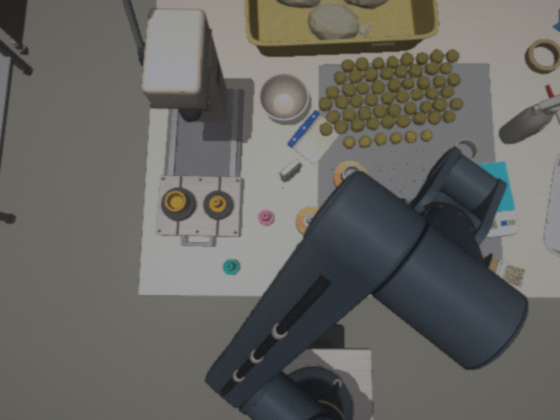

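The top view shows brass tools in both press seats at (177,203) and (217,204), and aluminium tools in both stands at (350,175) and (311,221), all at home height. The timer at (290,170) has not moved and the arm is clear.

```bash
python3 -c "
from station import *
print(sign_off())"
```

```text
the job is handed in; nothing more can be done
None
```

The swap is finished and handed in at about 61 s: the brass mould and stamp are in the press, the aluminium pair is on the wooden stands, and the last picture showed all four at home height with the timer unmoved; the judge's result was not shown.

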